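# Get the can opener's parts out from behind for washing

### The arm

A 6-joint arm with a two-finger parallel gripper is mounted at the origin on the work surface. World frame = base frame: x ahead of the robot, y to its left, z up, the work surface at z = 0. Lengths are in mm, angles in rad, forces in N, time in s.
With the tool pointing down it reaches from about 275 to 825 mm from the base axis. Payload 4.9 kg.
Tool frame: the origin (TCP) lies at the very end of the fingers, on their centre line; the grasp point (between the pads) lies 19 mm behind it; z points along the fingers, y is the direction in which the jaws open and shut (so a half turn about z gives the same grasp; the last joint's range is limited). The gripper opens to 85 mm and grips with 20 to 120 N. Pads are 22 mm wide; open, the fingers measure 114 mm over their backs; the gripper's body (76 mm by 85 mm) begins 54 mm behind the grasp point. The pads swing forward as they close: fully open they stand 13 mm farther back than shut.
Start: joints at [1.012, 0.326, -0.193, 1.052, 0, 1.437], TCP at [226.673, 501.137, 231.281] pointing down, gripper open.
Joint ranges: [-2.65, 2.65], [-0.97, 1.79], [-1.3, 1.35], [-1.93, 2.1], [-1.47, 1.37], [-3.14, 3.14]. Speed limits (rad/s): [2.57, 2.57, 3.14, 3.14, 3.14, 3.14].

### API

Orientations are given as [roll, pitch, yaw] about the fixed x, y, z axes, in that order (R = Rz(yaw) Ry(pitch) Rx(roll)).
In Python, from bench import bot, solve_ik, imaging gives the robot as it stands. Calls block until the motion is done:
- bot.move_ptp(position, orientation): joint-space move of the TCP to a pose.
- bot.movel(position, rot=None, max_speed=150, threshold=None): straight line of the TCP; rot=None keeps the orientation; max_speed is the mean speed in mm/s. With threshold (N) it stops when the force on the tool has changed by that much, and returns True; else False.
- bot.move_j(angles): joint-space move.
- bot.grip(opening, effort=None): opening from 0.0 (shut) to 1.0 (fully open); effort is the grip in N (None keeps the last); returns when the fingers have stopped.
- bot.dwell(seconds).
- solve_ik(position, orientation): joint angles nearest the present ones, or None.
- bot.get_state(): the state.
- imaging.capture(name): name is "scene" or "top" or "wrist"; returns the picture (384x512x3 uint8, blue, green, red); there is no depth.
- imaging.camera_model(name): a dict with "K" (3x3 intrinsics, pixels), "position" and "rotation" of the camera in the world. Camera axes: x right, y up, looking along -z (the intrinsics and any distortion apply to the point x, -y, -z); pixel columns grow to the right and rows downward; lengths in mm; the calibration is good to about 2 mm. A picture is of the moment at which its call begins: read the wrist's pose just before it. camera_model takes no time and is no camera call; for the wrist camera it gives the pose at the moment of the call.
A pose or a line that the arm cannot do raises bot.IKError and nothing moves.
- bot.sign_off(): hands the job in, once; it reports no verdict.
The state is a dict: "t": time; "qpos": joint angles; "joint_velocities": joint speeds; "effort": joint torques, N m; "tcp_pos": TCP position; "orientation": TCP orientation; "contact_force": force on the tool from outside, world axes, zero at the start; "wrist_torque": the same for the moment, N m; "opening": opening from 0.0 (shut) to 1.0 (fully open).
Only numpy, scipy, OpenCV 4.12 (cv2) and the standard library are available. Lean on these libraries where they do the work, as an engineer would, in place of code of your own. Each camera call takes 0.05 s, during which the arm holds its last target. There are 200 camera calls.

### The job

The can opener's head and crank, at the back of the white steel tray, need washing. First set the corkscrew and the jar grip that stand in front of them aside on the wooden board, then lay the head flat in the wide bay of the steel draining tray and the crank flat in its narrow trough. After that put the corkscrew and the jar grip back in the white tray, each on the spot where it stood and turned as it was; drop nothing, and leave the crown caps and the food can alone.

Things in the scene. Friction and masses are not known exactly. Their poses are not given: they have to be found in the camera images.
- caddy: White-painted steel shelf tray, fixed, 250 x 250 mm, floor top 4 mm above the counter, rim 19 mm high. Origin under its centre; +x to its back edge (away from the robot at yaw 0), z up. Corkscrew and jar grip stand side by side in its front half; opener head and crank lie behind them, one behind each, about 10 mm off. Left and right change from start to start.
- board: Wooden board, fixed, 250 mm (x) x 260 mm (y), 18 mm thick, flat on top: the side area. Origin under its centre, z up.
- drainer: Steel draining tray, fixed, 178 mm (x) x 228 mm (y); floor top 4 mm above the counter; walls and a divider 4 mm thick, 20 mm high. Origin under its centre, z up. Divider along x at y = +24.5 mm: wide bay on its -y side (clear from y -110 to +22.5 mm), narrow trough on its +y side (+26.5 to +110 mm); both clear 170 mm along x.
- corkscrew: Smoky-grey plastic lever-pull corkscrew, 0.34 kg, lying on its side. Origin on its underside below the gear housing's centre, z up. Grip the housing, 46 (x) x 40 mm (y), 48 high, its sides free from x -23 to +12 mm, balanced. Two neck clamps reach x = +52 mm (80 wide, 26 high), the lever x = -90 mm (28 wide, 34 high). Its x axis starts within 0.05 rad of the white tray's.
- jar_grip: Olive-green bakelite jar grip, 0.2 kg: round fluted cap 103 mm across, 33 mm high, with a bar handle across the top, 80 mm long (x), 22 mm wide (y), from 33 to 58 mm above the underside: grip the bar. Origin at the centre of the underside, z up. The bar starts within 0.05 rad of the white tray's x axis; either way round is alike.
- opener_head: Chrome can-opener head, 0.27 kg, 95 mm long (y), lying flat. Origin on the underside below its gear case, z up. Grip the case: 40 (x) x 44 mm (y), 36 mm high plus a small square drive to 44 mm, balanced. A 24 mm shank with two bayonet lugs reaches y = -47 mm, a low plate with cutter wheel y = +48 mm. It may lie any way round in the bay.
- crank: Chrome crank handle, 0.12 kg, 98 mm long (y), lying flat, black knob up. Origin midway along the arm on the underside plane, z up. Grip the flat arm: 20 mm wide (x), from 2 to 13 mm above the underside, free from y -14 to +20 mm. Hub 34 mm across, 18 high at y = -34 mm; knob 26 mm across, 44 high at y = +34 mm. Fits the trough lying along the drainer's x, either way round.
- cap_a: Gold-lacquered crown cap, 32 mm across, 7 mm high, on the counter just behind the white tray; bystander. Origin under its centre.
- cap_b: The other crown cap, alike; bystander.
- food_can: Small food can, 76 mm across, 58 mm high, on the counter beyond the white tray, to its left; bystander. Origin under its centre.
Mind the look-alikes: they are no part of the job. Leave any red or yellow look-alike of the corkscrew alone.

How it is judged:
By the outcome, as a careful person would: the job done as asked, in the order asked, and still so for the second after the job is handed in, with the robot touching nothing.
It also fails if it takes over 136 s, if anything falls off the work surface, if the arm or the gripper's body presses on something with over 40 N, if the wrist force passes 120 N, or if a joint passes its speed limit or range.

## Working session

There is one attempt and no reset: what is moved stays moved. The work goes in short steps, each a Python script; the robot and the scene stay as the last script left them, time stands still between calls to the robot, and variables do not carry over. Pictures are saved under pics/ and viewed, about 12 in all and at most 16, crops included, and the job is handed in when it is done.

```bash
ls; mkdir -p pics
python3 - <<'E'
from bench import bot, imaging
import cv2, numpy as np
for n in("scene","top"):
    cv2.imwrite(f"pics/{n}0.png",imaging.capture(n)); m=imaging.camera_model(n); print(n,{k:np.round(v,3).tolist() if not isinstance(v,str) else v for k,v in m.items()})
m=imaging.camera_model("wrist");print({k:np.round(v,3).tolist() for k,v in m.items()}); print(bot.get_state())
E
```

```text
pics
scene {'K': [[369.308, 0.0, 250.606], [0.0, 369.308, 189.271], [0.0, 0.0, 1.0]], 'position': [1201.66, 339.623, 678.244], 'rotation': [0.897, 0.004, 1.973]}
top {'K': [[375.818, 0.0, 251.672], [0.0, 375.818, 197.638], [0.0, 0.0, 1.0]], 'position': [398.073, 12.732, 1139.322], 'rotation': [0.058, 0.013, -1.547]}
{'K': [[290.224, 0.0, 251.244], [0.0, 290.224, 190.552], [0.0, 0.0, 1.0]], 'position': [152.784, 534.386, 372.741], 'rotation': [-0.321, 0.003, 1.147]}
{'t': 0.1, 'qpos': array([ 1.01183245e+00,  3.26869235e-01, -1.93474235e-01,  1.05200636e+00,
        7.85316988e-06,  1.43660955e+00]), 'joint_velocities': array([ 0.00067443, -0.00147315,  0.00246141, -0.00208239, -0.00102143,
        0.00106913]), 'effort': array([ 6.61229515e-04, -4.44237649e+01,  2.63038749e+01,  7.89552490e-03,
       -1.75033920e-04, -8.89138960e-06]), 'tcp_pos': array([226.36840128, 500.68757861, 230.58409151]), 'orientation': array([-3.14005417e+00, -2.15617025e-04,  2.71681538e+00]), 'contact_force': array([ 0.62825928,  0.12279905, -0.54822395]), 'wrist_torque': array([-0.02355855,  0.02873215, -0.05321129]), 'opening': 1.0002554168368767}
```

View pics/scene0.png

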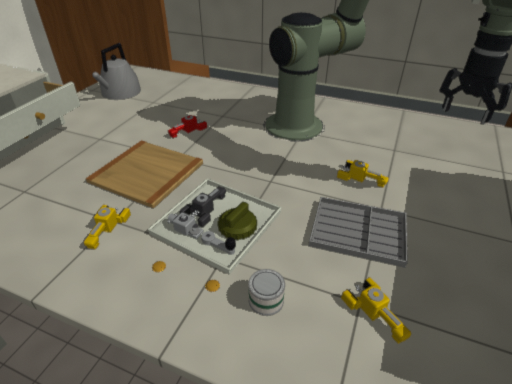

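View pics/top0.png

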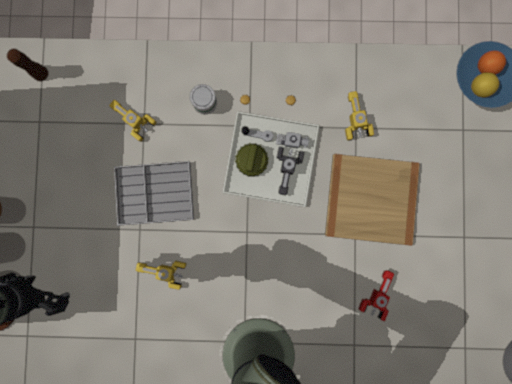

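Top view shows: white tray centred near (273,160), jar grip (252,159) on the robot's left with the crank behind it (245–275,133), corkscrew (290,163) with the opener head behind it (292,138). The board is at (373,199) and the drainer at (155,193). The red and yellow objects are look-alikes.

```bash
cat > h.py <<'E'
import numpy as np, cv2
from scipy.spatial.transform import Rotation as Ro
from bench import bot, imaging, solve_ik
def px2w(m,uv,z):
    K=np.array(m["K"]);R=Ro.from_euler("xyz",m["rotation"]).as_matrix();p=np.array(m["position"])
    uv=np.atleast_2d(np.array(uv,float)); d=np.c_[(uv-K[:2,2])/[K[0,0],K[1,1]],np.ones(len(uv))]*[1,-1,-1]@R.T
    return (p+d*((z-p[2])/d[:,2])[:,None])[:,:2]
def w2px(m,X):
    K=np.array(m["K"]);R=Ro.from_euler("xyz",m["rotation"]).as_matrix()
    c=(np.atleast_2d(np.array(X,float))-m["position"])@R*[1,-1,-1]; return c[:,:2]/c[:,2:]*[K[0,0],K[1,1]]+K[:2,2]
E
python3 - <<'E'
from h import *
m=imaging.camera_model("top"); print({k:v for k,v in m.items() if k not in("K","position","rotation")})
for n,uv,z in[("caddy",[[240,113],[321,126],[307,205],[225,191]],19),("board",[[333,155],[420,158],[415,245],[326,238]],18),("drainer",[[115,166],[190,162],[193,219],[118,224]],20),("base",[[258,350]],0),("jar",[[252,159]],45),("cork",[[290,163]],45),("head",[[292,138]],38),("can",[[203,92]],58),("tool",[[15,298]],230)]:
    w=px2w(m,uv,z);print(n,np.round(w,0).tolist(),np.round(w.mean(0),0))
E
```

```text
{}
caddy [[719.0, 70.0], [684.0, -175.0], [445.0, -136.0], [481.0, 109.0]] [582. -33.]
board [[596.0, -212.0], [593.0, -472.0], [334.0, -456.0], [348.0, -194.0]] [ 468. -334.]
drainer [[549.0, 443.0], [566.0, 217.0], [395.0, 202.0], [375.0, 426.0]] [471. 322.]
base [[12.0, -0.0]] [12. -0.]
jar [[575.0, 30.0]] [575.  30.]
cork [[565.0, -81.0]] [565. -81.]
head [[641.0, -87.0]] [641. -87.]
can [[768.0, 178.0]] [768. 178.]
tool [[196.0, 590.0]] [196. 590.]
```

Run:
```python
from h import *
import json
S={}
def shot(n,p,yaw):
    bot.move_ptp(p,[np.pi,0,yaw]); bot.dwell(.3); m=imaging.camera_model("wrist"); im=imaging.capture("wrist")
    cv2.imwrite(f"pics/{n}.png",im); S[n]={k:np.array(v).tolist() for k,v in m.items()}
    cv2.imwrite(f"pics/{n}_v.png",cv2.resize(im,(800,600),interpolation=cv2.INTER_CUBIC))
shot("w_dr",[400,320,300],np.pi+.09)
shot("w_tr",[480,-20,260],np.pi-.155)
json.dump(S,open("s.json","w")); print(bot.get_state()["t"],S["w_tr"])
```

```text
3.1417 {'K': [[290.22395441021905, 0.0, 251.2437959848513], [0.0, 290.22395441021905, 190.55235246218476], [0.0, 0.0, 1.0]], 'position': [400.1122964745356, -6.713989748155943, 402.2071736245623], 'rotation': [-0.3207289586023795, 0.0011053685449127215, 1.4178863341052055]}
```

View pics/w_tr_v.png

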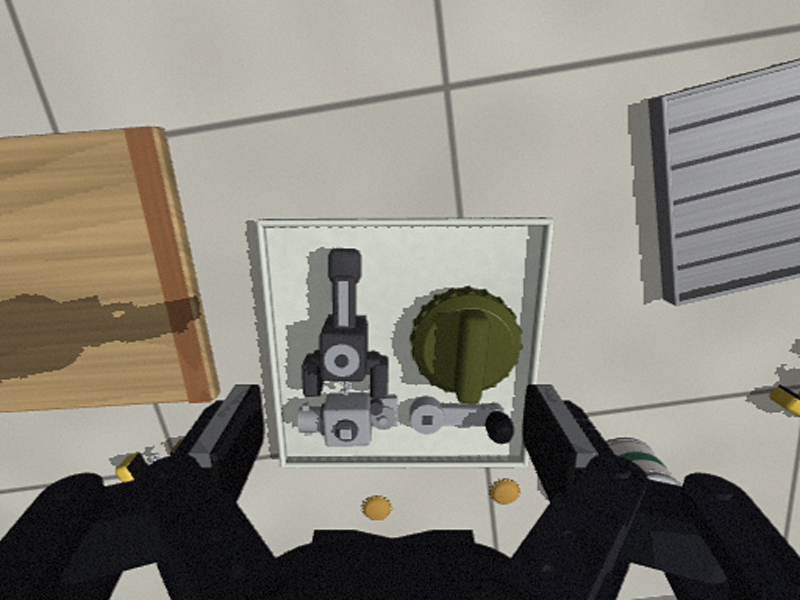

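View pics/w_dr_v.png

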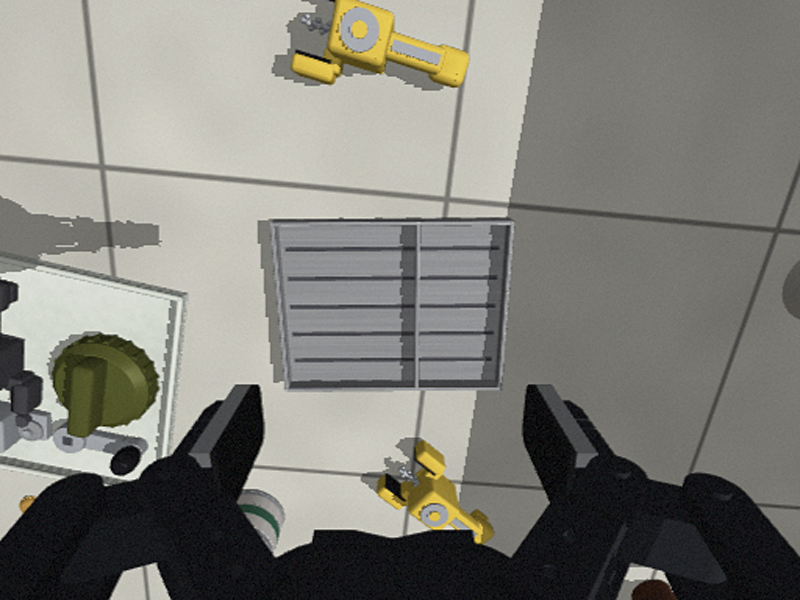

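The wrist view (800x600 scaling) shows the tray rim corners at (258,219), (552,218), (523,467) and (282,467). The corkscrew housing is at (342,360), the jar grip bar runs (474,312)–(468,400), the head case is at (346,418), and the crank's hub is at (428,418) with its knob at (500,428). In the drainer view, the corners are at (271,220), (514,220), (500,389) and (289,389), with the divider at (417,222–388). I'll zoom in on the tray next.

Run:
```python
from h import *
import json
S=json.load(open("s.json"))
im=cv2.imread("pics/w_tr.png")[135:303,160:360]
cv2.imwrite("pics/crop1.png",cv2.resize(im,None,fx=3.5,fy=3.5,interpolation=cv2.INTER_CUBIC))
def rect(n,uv,z):
    w=px2w(S[n],np.array(uv)*.64,z); c=w.mean(0); a=(w[3]+w[2]-w[0]-w[1])/2; b=(w[0]+w[3]-w[1]-w[2])/2  # a:+x ; b: -y..
    print(n,w.round(1).tolist(),c.round(1),"lenx",np.linalg.norm(a).round(1),"leny",np.linalg.norm(b).round(1),"yaw",np.arctan2(a[1],a[0]).round(3),(np.arctan2(b[1],b[0])+np.pi/2).round(3))
rect("w_tr",[[258,219],[552,218],[523,467],[282,467]],19)
rect("w_dr",[[271,220],[514,220],[500,389],[289,389]],20)
```

```text
w_tr [[439.6, -127.9], [476.4, 116.8], [725.1, 76.9], [688.0, -165.3]] [582.3 -24.9] lenx 251.6 leny 246.2 yaw -0.154 -0.151
w_dr [[392.9, 206.4], [372.1, 430.8], [548.2, 447.3], [568.7, 226.7]] [470.5 327.8] lenx 176.9 leny 223.5 yaw 0.104 0.093
```

View pics/crop1.png

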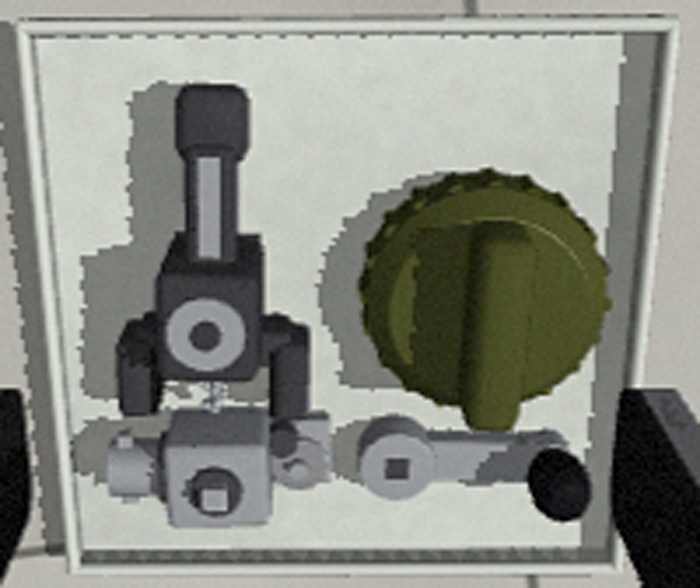

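```bash
cat > shot2.py <<'E'
from h import *
import json
S=json.load(open("s.json"))
for n,p,yaw in [("w_l",[570,60,240],np.pi/2-.155),("w_r",[570,-110,240],-np.pi/2-.155+2*np.pi)]:
    bot.move_ptp(p,[np.pi,0,yaw]); bot.dwell(.3); m=imaging.camera_model("wrist"); im=imaging.capture("wrist")
    cv2.imwrite(f"pics/{n}.png",im); S[n]={k:np.array(v).tolist() for k,v in m.items()}
for n in("top","scene"): S[n]={k:np.array(v).tolist() for k,v in imaging.camera_model(n).items()}
json.dump(S,open("s.json","w"))
a=-.153;c=np.array([582.3,-24.9]);R=np.array([[np.cos(a),-np.sin(a)],[np.sin(a),np.cos(a)]])
q=np.c_[np.array([[1,1],[1,-1],[-1,-1],[-1,1]])*125@R.T+c,[19]*4]
out=[]
for n,f in (("top0","top"),("scene0","scene"),("w_l","w_l"),("w_r","w_r")):
    im=cv2.imread(f"pics/{n}.png"); uv=w2px(S[f],q); x0,y0=(uv.min(0)-15).astype(int).clip(0); x1,y1=(uv.max(0)+15).astype(int)
    s=min(400/(x1-x0),300/(y1-y0)); cr=cv2.resize(im[y0:y1,x0:x1],None,fx=s,fy=s,interpolation=cv2.INTER_CUBIC)
    cv2.polylines(cr,[((uv-[x0,y0]+.5)*s).round().astype(int)],True,(0,0,255),1)
    cr=cr[:300,:400];t=np.zeros((300,400,3),np.uint8);t[:cr.shape[0],:cr.shape[1]]=cr;out.append(t);print(n,x0,y0,s)
cv2.imwrite("pics/mix.png",np.vstack([np.hstack(out[:2]),np.hstack(out[2:])])); print(bot.get_state()["t"])
E
python3 shot2.py
```

```text
top0 207 95 2.380952380952381
scene0 132 162 2.4539877300613497
w_l 154 111 1.5
w_r 135 115 1.5075376884422111
8.2583
```

View pics/mix.png

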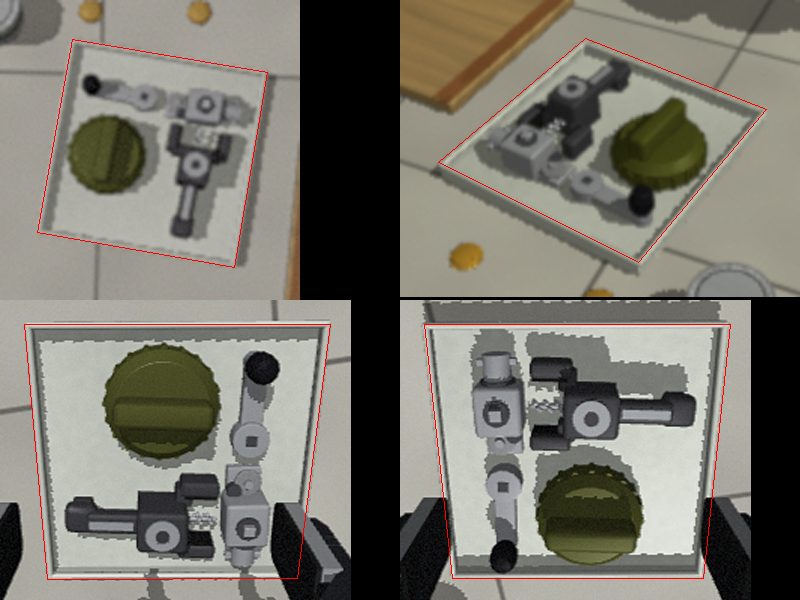

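The tray outline from the first view projects onto the rim within 1–2 px in the top, scene and both side wrist views. Next I'll locate the objects from three wrist views.

```bash
cat > fit.py <<'E'
from h import *
import json
from scipy.optimize import minimize
S=json.load(open("s.json"))
A=lambda x,y:(160+x/3.5-.5,135+y/3.5-.5)
B=lambda x,y:(154+x/1.5-.5,111+(y-300)/1.5-.5)
C=lambda x,y:(135+(x-400)/1.5075-.5,115+(y-300)/1.5075-.5)
F={"cork ring":(49,A(206,335),B(162,537),C(590,420)),"cork lever end":(34,A(213,118),B(80,516),C(680,408)),
"head drive":(44,A(214,498),B(249,531),C(496,414)),"head shank":(18,A(125,468),B(243,557),C(495,367)),
"crank hub":(18,A(398,470),B(251,441),C(505,487)),"crank knob":(36,A(560,485),B(262,368),C(503,557))}
for k,(z,*u) in F.items(): 
    w=np.array([px2w(S[n],x,z)[0] for n,x in zip(("w_tr","w_l","w_r"),u)]); print(k,w.round(1).tolist(),w.mean(0).round(1))
# jar grip silhouettes
t=np.linspace(0,2*np.pi,60);cap=np.array([[51.5*np.cos(a),51.5*np.sin(a),z] for a in t for z in(0,33)])
bar=np.array([[x,y,z] for x in(-40,40) for y in(-11,11) for z in(33,58)],float)
M={}
for n in("w_tr","w_l","w_r"):
    h=cv2.cvtColor(cv2.imread(f"pics/{n}.png"),cv2.COLOR_BGR2HSV); mk=cv2.inRange(h,(22,90,25),(45,255,255)); M[n]=cv2.morphologyEx(mk,cv2.MORPH_OPEN,np.ones((3,3)))
def ren(n,p):
    c,s=np.cos(p[2]),np.sin(p[2]); o=np.zeros(M[n].shape,np.uint8)
    for P in(cap,bar):
        X=np.c_[P[:,0]*c-P[:,1]*s+p[0],P[:,0]*s+P[:,1]*c+p[1],P[:,2]+4]
        hull=cv2.convexHull(w2px(S[n],X).astype(np.float32)); cv2.fillConvexPoly(o,((hull+0.0)*16).round().astype(int),255,shift=4)
    return o
def cost(p,ns): return sum(np.count_nonzero(ren(n,p)!=M[n]) for n in ns)
for ns in(["w_tr"],["w_l"],["w_r"],["w_tr","w_l","w_r"]):
    r=minimize(cost,[575,37,-.15],args=(ns,),method="Nelder-Mead",options=dict(initial_simplex=[[575,37,-.15],[585,37,-.15],[575,45,-.15],[575,37,-.05]]));print("jar",ns,r.x.round(3),r.fun,[np.count_nonzero(M[n]) for n in ns])
E
python3 fit.py
```

```text
cork ring [[564.8, -77.2], [562.2, -79.6], [564.1, -74.7]] [563.7 -77.2]
cork lever end [[484.5, -60.9], [490.8, -56.1], [488.7, -68.5]] [488.  -61.8]
head drive [[640.6, -88.9], [639.7, -88.8], [639.0, -89.9]] [639.8 -89.2]
head shank [[637.0, -130.5], [635.9, -134.9], [637.3, -123.3]] [ 636.8 -129.6]
crank hub [[656.1, -12.5], [653.4, -13.8], [652.0, -11.1]] [653.8 -12.5]
crank knob [[661.7, 53.9], [663.6, 55.5], [664.1, 51.1]] [663.1  53.5]
jar ['w_tr'] [ 5.79465e+02  2.98690e+01 -1.16000e-01] 1229.0 [np.int64(4060)]
jar ['w_l'] [ 5.7934e+02  3.2556e+01 -1.1500e-01] 1132.0 [np.int64(4691)]
jar ['w_r'] [ 5.80509e+02  3.58220e+01 -9.20000e-02] 4842.0 [np.int64(7302)]
jar ['w_tr', 'w_l', 'w_r'] [ 5.81146e+02  3.24530e+01 -1.60000e-01] 7230.0 [np.int64(4060), np.int64(4691), np.int64(7302)]
```

```bash
python3 - <<'E'
s=open("fit.py").read()
s=s.replace("px2w(S[n],x,z)","px2w(S[n],x,z+4)")
s=s.replace("def cost","for n in M: M[n]&=cv2.dilate(ren(n,[578,34,-.15]),np.ones((17,17)))\ndef cost")
open("fit.py","w").write(s)
E
python3 fit.py
```

```text
cork ring [[562.9, -76.4], [562.5, -77.0], [564.0, -76.1]] [563.1 -76.5]
cork lever end [[483.6, -60.3], [491.8, -53.9], [489.5, -69.9]] [488.3 -61.4]
head drive [[637.9, -87.9], [639.0, -86.1], [638.1, -91.0]] [638.3 -88.4]
head shank [[634.6, -129.2], [635.3, -131.9], [636.5, -124.0]] [ 635.4 -128.4]
crank hub [[653.5, -12.5], [652.6, -12.1], [651.0, -13.1]] [652.4 -12.6]
crank knob [[658.8, 53.3], [662.7, 56.4], [662.8, 48.3]] [661.4  52.7]
jar ['w_tr'] [ 5.79465e+02  2.98690e+01 -1.16000e-01] 896.0 [np.int64(3727)]
jar ['w_l'] [ 5.7934e+02  3.2556e+01 -1.1500e-01] 966.0 [np.int64(4525)]
jar ['w_r'] [ 5.80509e+02  3.58220e+01 -9.20000e-02] 1071.0 [np.int64(3531)]
jar ['w_tr', 'w_l', 'w_r'] [ 5.81146e+02  3.24530e+01 -1.60000e-01] 2960.0 [np.int64(3727), np.int64(4525), np.int64(3531)]
```

```bash
cat >> fit.py <<'E'
o=[]
for n in M:
    im=cv2.imread(f"pics/{n}.png"); g=im.copy(); g[M[n]==0]//=2
    cs,_=cv2.findContours(ren(n,r.x),cv2.RETR_EXTERNAL,cv2.CHAIN_APPROX_NONE); cv2.drawContours(g,cs,-1,(0,0,255),1)
    q=w2px(S[n],[[*r.x[:2],30]])[0].astype(int); g=g[q[1]-50:q[1]+50,q[0]-50:q[0]+50]; o.append(cv2.resize(g,(260,260)))
    h=cv2.cvtColor(im,cv2.COLOR_BGR2HSV); print(n,h[q[1]-20:q[1]+21:20,q[0]-20:q[0]+21:20].reshape(-1,3).tolist())
cv2.imwrite("pics/jar.png",np.hstack(o))
E
python3 fit.py|tail -3
```

```text
w_tr [[31, 148, 57], [30, 131, 35], [32, 109, 94], [33, 125, 47], [31, 127, 58], [35, 129, 83], [33, 125, 43], [32, 123, 77], [34, 120, 72]]
w_l [[32, 140, 73], [32, 143, 75], [34, 136, 75], [32, 123, 83], [31, 123, 83], [32, 134, 74], [34, 127, 44], [35, 136, 43], [38, 139, 46]]
w_r [[28, 99, 49], [32, 107, 93], [34, 142, 52], [33, 127, 36], [34, 187, 30], [42, 120, 36], [33, 135, 68], [31, 95, 110], [32, 86, 118]]
```

View pics/jar.png

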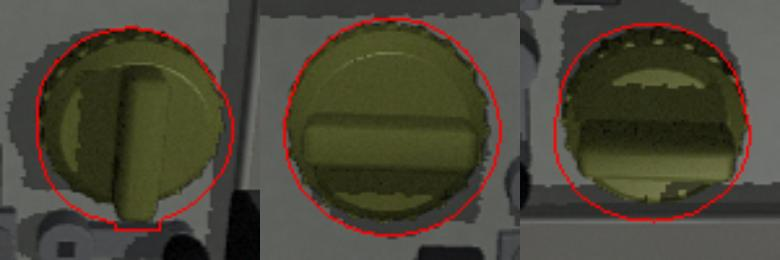

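```bash
python3 - <<'E'
s=open("fit.py").read()
s=s.replace("for P in(cap,bar):","for P in(cap*np.tile([[p[3]/51.5,p[3]/51.5,1],[p[4]/51.5,p[4]/51.5,1]],(60,1)),bar):")
s=s.replace("[578,34,-.15])","[578,34,-.15,51,51])")
i=s.index("for ns in");j=s.index("o=[]")
s=s[:i]+'''for ns in(["w_tr"],["w_l"],["w_r"],["w_tr","w_l","w_r"]):
    x0=np.array([580,34,-.15,50,45.]);r=minimize(cost,x0,args=(ns,),method="Nelder-Mead",options=dict(maxiter=600,initial_simplex=np.vstack([x0,x0+np.diag([8,8,.1,4,6])])));print("jar",ns,r.x.round(3),r.fun)
'''+s[j:]
open("fit.py","w").write(s)
E
python3 fit.py|grep jar
```

```text
jar ['w_tr'] [ 5.79827e+02  3.30810e+01 -1.11000e-01  4.83920e+01  4.23200e+01] 302.0
jar ['w_l'] [ 5.7892e+02  3.1319e+01 -2.2000e-02  5.0074e+01  4.2090e+01] 158.0
jar ['w_r'] [ 5.7963e+02  3.3717e+01 -5.8000e-02  4.8573e+01  3.6331e+01] 364.0
jar ['w_tr', 'w_l', 'w_r'] [ 5.79245e+02  3.28630e+01 -5.70000e-02  4.82980e+01  4.29700e+01] 947.0
```

View pics/jar.png

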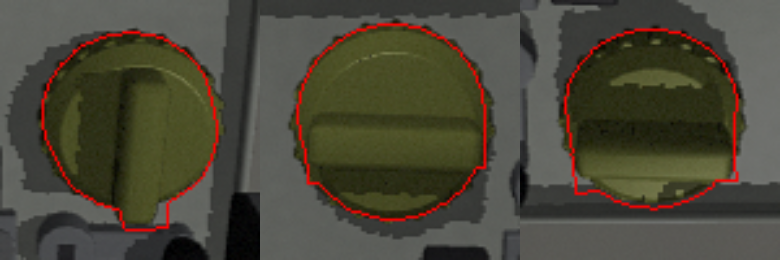

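The cap is tapered, and the fits from all three views agree on its centre at about (579,33). I'll rectify the two opposite wrist views into the tray frame to read the yaws.

Run:
```python
from h import *
import json
S=json.load(open("s.json"));a=-.153;R=np.array([[np.cos(a),-np.sin(a)],[np.sin(a),np.cos(a)]]);c=np.array([582.3,-24.9])
# image: col = (125 - y)*1.6 -> tray y leftwards ; row=(125-x)*1.6 -> x up
jj,ii=np.meshgrid(np.arange(400),np.arange(400)); L=np.c_[(125-ii.ravel()/1.6),(125-jj.ravel()/1.6)]
o=[]
for n in("w_l","w_r"):
    uv=w2px(S[n],np.c_[L@R.T+c,np.full(len(L),56.)]).astype(np.float32).reshape(400,400,2)
    o.append(cv2.remap(cv2.imread(f"pics/{n}.png"),uv[...,0],uv[...,1],cv2.INTER_CUBIC))
g=np.hstack(o); g=cv2.convertScaleAbs(g,alpha=1.5); cv2.imwrite("pics/rect.png",g)
```

```text
(no output)
```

View pics/rect.png

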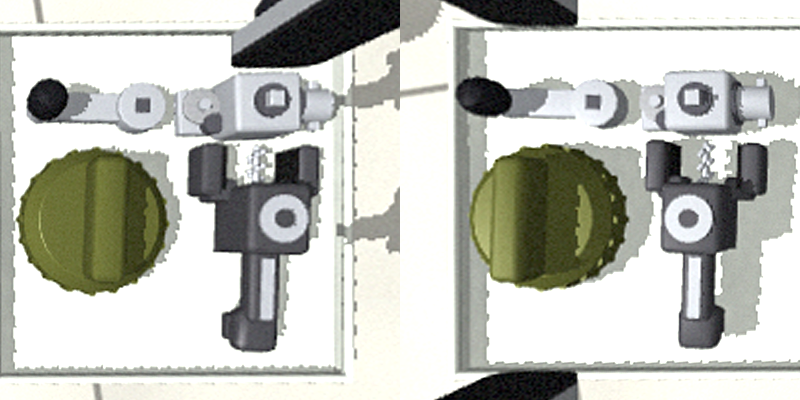

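Rectified view: the jar bar and corkscrew lever are turned about −0.04 rad from the tray axis, and the crank and head are close to aligned with it. The bar and cap centres agree, so I'll start moving, jar grip first.

```bash
cat >> h.py <<'E'
Z=180
def go(x,y,yaw,z=Z): bot.move_ptp([x,y,z],[np.pi,0,yaw])
def down(x,y,z,thr=8):
    bot.movel([x,y,z+12],max_speed=180); return bot.movel([x,y,z],max_speed=30,threshold=thr)
def up(z=Z):
    p=bot.get_state()["tcp_pos"]; bot.movel([p[0],p[1],p[2]+12],max_speed=60); bot.movel([p[0],p[1],z],max_speed=220)
def st(tag):
    s=bot.get_state(); print(tag,"t",round(s["t"],1),"tcp",s["tcp_pos"].round(1),"rpy",s["orientation"].round(3),"open",round(s["opening"],3),"F",s["contact_force"].round(1))
def pick(x,y,yaw,z,o,effort,zt=Z):
    bot.grip(o); go(x,y,yaw); h=down(x,y,z); st(f"at hit={h}"); bot.grip(0.0,effort); st("gripped"); up(zt); st("up")
def place(x,y,yaw,z,o,zt=Z):
    go(x,y,yaw,zt); h=down(x,y,z); st(f"down hit={h}"); bot.grip(o); st("released"); up();
E
python3 - <<'E'
from h import *
pick(579.3,32.9,-.193+np.pi,40,.5,60)
place(470,-392,-.193+np.pi,40+14-.5,.5)
st("end")
E
```

```text
at hit=False t 11.8 tcp [579.2  32.9  39.9] rpy [-3.142 -0.     2.949] open 0.498 F [-0.4  0.3  0.5]
gripped t 12.1 tcp [579.6  33.   40.3] rpy [3.141e+00 1.000e-03 2.949e+00] open 0.241 F [0.9 0.6 1.9]
up t 13.2 tcp [578.7  33.  178.8] rpy [-3.141e+00 -2.000e-03  2.949e+00] open 0.242 F [-0.2  0.4 -2.8]
down hit=True t 16.0 tcp [ 470.3 -392.4   54.3] rpy [-3.141e+00  1.000e-03  2.949e+00] open 0.243 F [ 0.4 -0.8  4.2]
released t 16.4 tcp [ 469.4 -391.3   52.9] rpy [ 3.140e+00 -2.000e-03  2.949e+00] open 0.497 F [ 0.3 -0.5  0.3]
end t 17.4 tcp [ 468.9 -390.8  179. ] rpy [ 3.140e+00 -2.000e-03  2.949e+00] open 0.502 F [-0.1  0.2 -0.1]
```

Run:
```python
from h import *
pick(559.2,-75.7,-.19+np.pi,14,.75,70)
place(490,-268,-.19+np.pi,14+14-.5,.72)
go(430,-330,np.pi,330); bot.dwell(.2); im=imaging.capture("wrist")
cv2.imwrite("pics/bd.png",cv2.resize(im,None,fx=1.25,fy=1.25)); st("end")
```

```text
at hit=False t 20.5 tcp [559.1 -75.6  13.9] rpy [ 3.142 -0.     2.952] open 0.749 F [ 0.1  0.8 -0.2]
gripped t 20.9 tcp [559.6 -75.9  14.4] rpy [-3.141e+00  1.000e-03  2.952e+00] open 0.462 F [ 0.3 -0.7  1.4]
up t 22.1 tcp [558.6 -75.6 178.7] rpy [ 3.141e+00 -2.000e-03  2.952e+00] open 0.46 F [ 0.   0.3 -4.3]
down hit=True t 24.3 tcp [ 490.3 -268.3   28.3] rpy [-3.141e+00  1.000e-03  2.952e+00] open 0.462 F [-0.3  0.7  4.1]
released t 24.6 tcp [ 489.2 -267.4   27.1] rpy [ 3.141e+00 -2.000e-03  2.952e+00] open 0.723 F [ 0.2 -0.2  0.3]
end t 26.7 tcp [ 430.  -329.   328.2] rpy [ 3.139e+00 -2.000e-03 -3.141e+00] open 0.721 F [ 0.1 -0.2 -0.6]
```

View pics/bd.png

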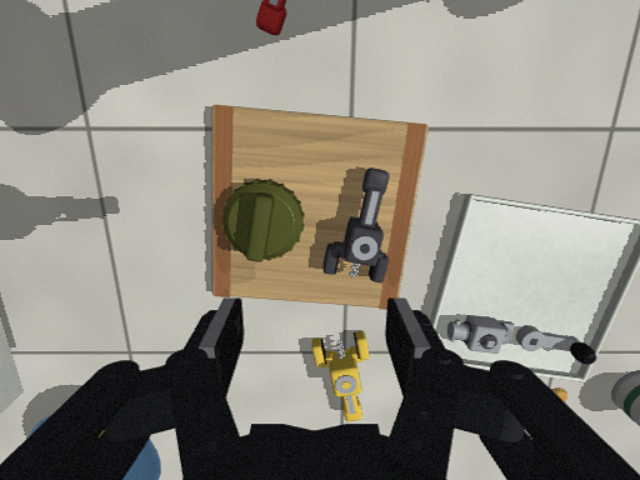

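Both items sit fully on the board: the jar grip at (262,222) and the corkscrew at (363,235). The head is next.

Run:
```python
from h import *
pick(638.3,-88.4,-.12+np.pi/2,14,.75,70)
place(474.8,284,.098+np.pi,14,.72)
st("end")
bot.grip(.5); go(657.3,23,-.145+np.pi/2); bot.dwell(.1)
h=down(657.3,23,5,5); st(f"at crank hit={h}")
if h: 
    p=bot.get_state()["tcp_pos"]; bot.movel([p[0],p[1],p[2]+1.5],max_speed=20)
cv2.imwrite("pics/ck.png",imaging.capture("wrist")[100:384,100:420]); st("pre")
```

```text
at hit=False t 30.4 tcp [638.1 -88.3  13.8] rpy [-3.141 -0.     1.451] open 0.749 F [-0.2 -0.7 -0.2]
gripped t 30.8 tcp [639.  -88.6  14.6] rpy [3.14  0.    1.451] open 0.454 F [0.3 0.3 3.7]
up t 32.0 tcp [637.9 -88.3 178.5] rpy [-3.139 -0.     1.451] open 0.453 F [ 0.6 -0.7 -2.7]
down hit=True t 34.9 tcp [475.  284.1  14.6] rpy [ 3.141e+00  1.000e-03 -3.044e+00] open 0.454 F [ 0.  -0.7  4.4]
released t 35.3 tcp [473.9 283.6  13.5] rpy [-3.141e+00 -2.000e-03 -3.044e+00] open 0.72 F [-0.1 -0.7 -0.5]
end t 36.5 tcp [473.1 283.3 178.9] rpy [-3.141e+00 -3.000e-03 -3.044e+00] open 0.717 F [-0.4 -0.2 -1.4]
at crank hit=False t 39.7 tcp [657.1  23.    4.8] rpy [-3.141  0.     1.426] open 0.502 F [-0.2 -0.3  0.4]
pre t 39.8 tcp [657.3  23.    5. ] rpy [-3.142  0.     1.426] open 0.499 F [ 0.9 -0.7  0.4]
```

View pics/ck.png

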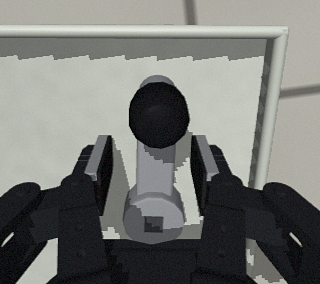

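The crank arm lies between the open fingers, with the hub at (153,215) and the knob at (158,115). I'll close on it.

Run:
```python
from h import *
bot.grip(0.0,60); st("gripped"); up(); st("up")
if bot.get_state()["opening"]>.1:
    place(463.8,395.5,.098+np.pi,5.5,.42)
go(400,320,np.pi+.09,300); bot.dwell(.2); im=imaging.capture("wrist")
cv2.imwrite("pics/dr2.png",im); cv2.imwrite("pics/dr2c.png",cv2.resize(im[120:270,150:350],None,fx=3,fy=3)); st("end")
```

```text
gripped t 40.1 tcp [657.7  23.    5.5] rpy [ 3.141 -0.     1.426] open 0.214 F [-1.2  0.   2.9]
up t 41.3 tcp [656.7  23.  178.5] rpy [-3.139  0.     1.426] open 0.214 F [-0.6 -0.3 -1.8]
down hit=True t 44.4 tcp [463.8 395.5   5.5] rpy [ 3.142  0.    -3.044] open 0.211 F [ 0.4 -1.1  4.6]
released t 44.7 tcp [462.9 394.9   4.4] rpy [-3.141e+00 -2.000e-03 -3.044e+00] open 0.422 F [ 0.7  0.2 -0.4]
end t 46.9 tcp [399.9 320.1 298.2] rpy [-3.140e+00 -3.000e-03 -3.051e+00] open 0.42 F [-0.5  0.3 -0.6]
```

View pics/dr2c.png

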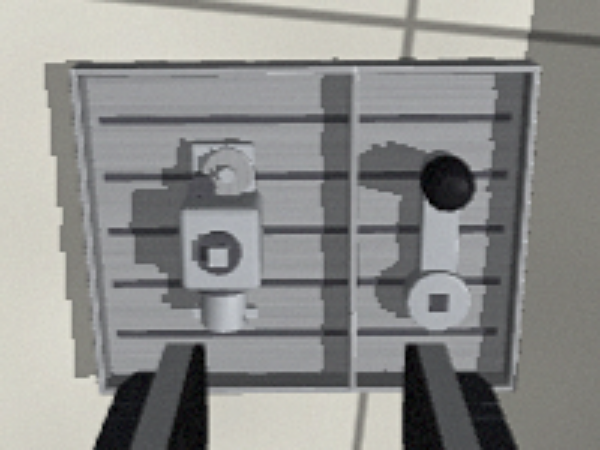

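Head lies flat in the wide bay (222,245) and the crank flat in the trough (440,240), both clear of the walls. Next the corkscrew and jar grip go back.

Run:
```python
from h import *
pick(490,-268,-.19+np.pi,28,.72,70)
place(559.2,-75.7,-.19+np.pi,13.5,.72)
pick(470,-392,-.193+np.pi,54,.5,60)
place(579.3,32.9,-.193+np.pi,39.5,.5)
bot.move_ptp([480,-20,260],[np.pi,0,np.pi-.155]); bot.dwell(.3); im=imaging.capture("wrist"); cv2.imwrite("pics/fin.png",im)
o=[cv2.resize(x[135:303,160:360],(400,336),interpolation=cv2.INTER_CUBIC) for x in(cv2.imread("pics/w_tr.png"),im)]
cv2.imwrite("pics/cmp.png",np.hstack(o)); st("end")
```

```text
at hit=False t 50.9 tcp [ 489.9 -268.    27.9] rpy [ 3.141 -0.     2.952] open 0.717 F [-1.   0.4 -0.6]
gripped t 51.2 tcp [ 490.3 -268.3   28.3] rpy [-3.141e+00  1.000e-03  2.952e+00] open 0.458 F [-0.1 -0.1  2.1]
up t 52.3 tcp [ 489.4 -267.7  178.7] rpy [ 3.141e+00 -2.000e-03  2.952e+00] open 0.458 F [ 0.5  0.4 -4.5]
down hit=True t 54.6 tcp [559.6 -75.8  14.3] rpy [-3.141e+00  1.000e-03  2.952e+00] open 0.458 F [ 0.6 -0.1  4.7]
released t 54.9 tcp [558.1 -75.4  13. ] rpy [ 3.141e+00 -2.000e-03  2.952e+00] open 0.721 F [-0.6  0.7 -0.4]
at hit=False t 59.0 tcp [ 469.9 -391.9   53.9] rpy [ 3.141 -0.     2.948] open 0.502 F [0.5 0.8 0.1]
gripped t 59.4 tcp [ 470.1 -392.3   54.3] rpy [-3.141  0.     2.949] open 0.243 F [-0.5 -0.8  2. ]
up t 60.4 tcp [ 469.6 -391.7  178.8] rpy [ 3.141e+00 -1.000e-03  2.949e+00] open 0.241 F [-0.1  0.1 -2.4]
down hit=True t 63.3 tcp [579.8  32.9  40.3] rpy [3.141e+00 1.000e-03 2.949e+00] open 0.242 F [ 0.9 -0.3  4.5]
released t 63.6 tcp [578.5  32.9  39.1] rpy [-3.141e+00 -2.000e-03  2.949e+00] open 0.501 F [ 0.5 -0.2 -0.2]
end t 65.7 tcp [480.2 -19.6 259.1] rpy [ 3.141e+00 -1.000e-03  2.987e+00] open 0.501 F [ 0.5 -0.9  0.2]
```

View pics/cmp.png

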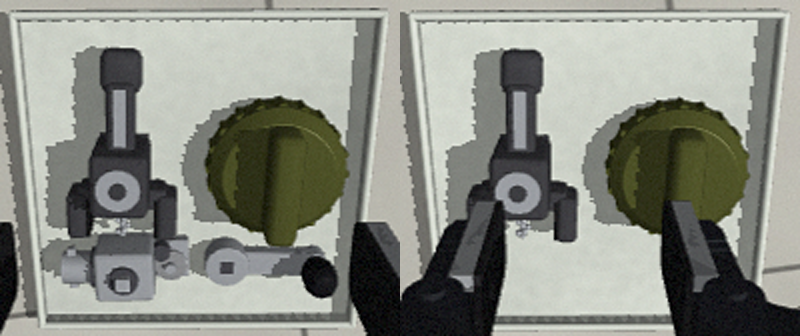

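Run:
```python
from h import *
bot.grip(1.0); bot.dwell(.5); im=imaging.capture("wrist"); cv2.imwrite("pics/fin.png",im); st("")
m=imaging.camera_model("wrist"); import json; m0=json.load(open("s.json"))["w_tr"]; print(np.array(m["position"])-m0["position"],np.array(m["rotation"])-m0["rotation"])
a=cv2.cvtColor(cv2.imread("pics/w_tr.png"),cv2.COLOR_BGR2GRAY);b=cv2.cvtColor(im,cv2.COLOR_BGR2GRAY)
for n,(x0,x1,y0,y1) in dict(tray=(155,360,130,160),tilesboard=(0,150,60,230),cork=(195,252,155,236),lever=(200,245,155,210),jar=(255,340,178,250)).items():
    A,B=a[y0:y1,x0:x1],b[y0:y1,x0:x1]; W=np.eye(2,3,dtype=np.float32)
    try:
        cc,W=cv2.findTransformECC(A,B,W,cv2.MOTION_EUCLIDEAN,(3,200,1e-6),None,3)
        c=np.array([(x1-x0)/2,(y1-y0)/2,1]); print(n,"cc",round(cc,3),"shift px",(W@c-c[:2]).round(2),"rot",round(float(np.arctan2(W[1,0],W[0,0])),4))
    except cv2.error as e: print(n,"fail")
```

```text
t 66.7 tcp [480. -20. 260.] rpy [-3.142 -0.     2.987] open 1.0 F [ 0.4 -0.  -0. ]
[-0.04884944 -0.6030814  -0.0647636 ] [ 1.47818515e-04  4.67258620e-05 -1.44199046e-03]
tray cc 0.98 shift px [0.57 0.03] rot -0.0016
tilesboard cc 0.99 shift px [0.54 0.28] rot -0.0009
cork cc 0.996 shift px [0.69 0.37] rot -0.0004
lever cc 0.993 shift px [0.7  0.38] rot -0.0005
jar cc 0.988 shift px [0.56 0.35] rot -0.0024
```

Run:
```python
from h import *
a=cv2.imread("pics/top0.png");b=imaging.capture("top")
for n,(x,y,r) in dict(cap1=(245,100,9),cap2=(291,100,9),can=(203,96,18)).items():
    print(n,cv2.absdiff(a,b)[y-r:y+r,x-r:x+r].mean().round(2))
bot.sign_off(); st("done")
```

```text
cap1 10.24
cap2 10.3
can 10.03
the job is handed in; nothing more can be done
the job is handed in; nothing more can be done
```

Run:
```python
import cv2,numpy as np
for f in("w_tr","fin"):
    h=cv2.cvtColor(cv2.imread(f"pics/{f}.png"),cv2.COLOR_BGR2HSV); m=cv2.inRange(h,(8,120,100),(25,255,255)); m[:300]=0;m[:,:220]=0;m[:,345:]=0
    n,_,s,c=cv2.connectedComponentsWithStats(m); print(f,[(c[i].round(1).tolist(),int(s[i,4])) for i in range(1,n) if s[i,4]>60])
```

```text
w_tr [([323.1, 314.0], 210), ([240.9, 324.7], 211)]
fin [([323.5, 314.1], 213), ([241.5, 324.7], 210)]
```

The job is done and handed in at about 67 s of the 136 s allowed.

I set the jar grip and the corkscrew aside on the wooden board. Then I laid the head flat in the drainer's wide bay and the crank flat in its narrow trough. The corkscrew and then the jar grip went back in the white tray.

**Last checks:**
- **Corkscrew and jar grip:** compared with the starting picture from the same camera pose, both are back within about 0.4 px of the tray (under 1 mm) and 0.002 rad.
- **Head and crank:** the wrist picture showed both flat and clear of the drainer's walls. I did not look at them again after putting the other two back.
- **Crown caps:** unmoved, within 0.6 px. That matches the small shift of the camera view itself.
- **Food can:** not properly confirmed. My before-and-after difference on the top picture gave about 10 grey levels at both caps and the can alike. I take that as general noise or lighting, because the caps proved unmoved. The arm never went low near the can.

**Disagreement:** my first rough reading from the top camera put the tray about 8 mm off in y from the wrist view. Projecting the wrist-view tray outline into the top, scene and two more wrist pictures matched within 1–2 px, so I used the wrist values.

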